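Lap the joint face of a gear case

TASK

First lift the yellow cover off the blue gear case and lay it squarely on the green mat, long side along long side. Then draw the lapping block out of its grey hood by the nose, stand it on the open bench and let go; take it again by its orange handle, lay it across both long rails of the gear case's joint face at the end with the red plate, and in one slow, unbroken, gentle stroke push it flat along the rails to the other end, pressing so that the sprung sole is held about half way in. Finally stand the block on its sole on the open bench and leave the jar and the bottle where they are.

Things in the scene. Friction and masses are not known exactly. Their poses are not given: they have to be found in the camera images.
- gear_case: Blue open-topped cast gear-case half, fixed to the bench. Origin: centre of its underside. 110 mm (x) by 170 mm (y), z up; the flat bright joint face is 45 mm above the bench: walls 14 mm thick round a cavity of 82 x 142 mm, the two long rails running along y. The red plate is on its -y end. Four low feet (12-18 mm high) stick out to x = +-80 mm.
- cover: Yellow loose cover plate, 114 (x) x 174 (y) x 6 mm, with a black locating pad 70 x 130 x 6 mm below it that sits loosely in the case's cavity. Origin: centre of the pad's underside; plate at z = 6 to 12 mm. Black grab bar over its centre, 18 mm wide (x), 90 mm long (y), z = 30 to 44 mm, open below. 0.3 kg. Starts on the gear case, lengthwise along it, origin 39 mm above the bench.
- mat: Green flat mat, fixed, 200 mm (x) x 135 mm (y) x 4 mm thick, origin at the centre of its underside. The cover's long side (its y) goes along the mat's long side (its x), either way round.
- hood: Grey sheet-metal parking hood, fixed, no floor: inside 62 mm wide (x), 80 mm high; roof top 83 mm above the bench; closed at the back (y = -96 mm), open mouth at y = +15 mm, facing +y. Origin: on the bench, at the parked block's centre.
- lap_block: Lapping block, 50 mm (x) x 170 mm (y), 0.3 kg. Origin: centre of the sole's underside when the sole is fully out. Sprung sole plate z = 0 to 10 mm, aluminium carrier plate z = 20 to 30 mm, orange handle above. Starts parked in the hood, handle inside, about 70 mm of its nose (+y end) out of the mouth; grip the nose across its 50 mm width and slide it along the bench.
- lap_handle: Handle on top of the lapping block (fixed to it), 26 mm wide (x), 56 mm long (y), orange grip from 12 to 42 mm above this origin. Origin: underside of the handle, at block (0, -15, 30) mm; axes as the block's.
- sole (a joint): How far the block's sole is pushed in towards the carrier, m: 0 = fully out, 0.010 = bottomed. Spring: 4 N at 0, growing 1.2 N per mm, to 16 N at 0.010. The block's own weight does not push it in.
- jar: White jar with blue lid, 64 mm across, 72 mm high; origin at the underside. Leave alone.
- bottle: Red squeeze bottle with thin spout, 60 mm across, 160 mm high; origin at the underside. Leave alone.

How it is judged (in metres and radians):
On the way, in this order (a step that is already met when the one before it is completed fails the run):
1. the cover lies squarely on the mat, let go (horizontal distance between cover and mat below 0.03 m and height (world z) of cover below 0.01 m and angle between cover's own z axis and vertical below 0.06 rad and angle between the y axis of cover and the x axis of mat, either way round below 0.2 rad and linear speed of cover below 0.02 m/s and contact force between the fingers and cover below 0.1 N), for 0.2 s.
2. the block stands on the bench outside the hood, let go (y of lap_block in the frame of hood above 0.07 m and height (world z) of lap_block below 0.006 m and angle between lap_block's own z axis and vertical below 0.07 rad and contact force between the fingers and lap_block below 0.1 N and linear speed of lap_block below 0.02 m/s), for 0.1 s.
3. the block, held by its handle, lies flat across both rails at the red end, pressed with 5 to 20 N (y of lap_block in the frame of gear_case between -0.1 and -0.05 m and x of lap_block in the frame of gear_case between -0.03 and 0.03 m and angle between the y axis of lap_block and the x axis of gear_case, either way round below 0.2 rad and angle between lap_block's own z axis and vertical below 0.07 rad and contact force between lap_block and gear_case between 5 and 20 N and contact force between the fingers and lap_handle above 1 N), for 0.05 s.
4. the block, held by its handle, lies flat across both rails a third of the way, pressed with 5 to 20 N (y of lap_block in the frame of gear_case between -0.036 and -0.018 m and x of lap_block in the frame of gear_case between -0.03 and 0.03 m and angle between the y axis of lap_block and the x axis of gear_case, either way round below 0.2 rad and angle between lap_block's own z axis and vertical below 0.07 rad and contact force between lap_block and gear_case between 5 and 20 N and contact force between the fingers and lap_handle above 1 N), for 0.05 s.
5. the block, held by its handle, lies flat across both rails half way, pressed with 5 to 20 N (y of lap_block in the frame of gear_case between -0.009 and 0.009 m and x of lap_block in the frame of gear_case between -0.03 and 0.03 m and angle between the y axis of lap_block and the x axis of gear_case, either way round below 0.2 rad and angle between lap_block's own z axis and vertical below 0.07 rad and contact force between lap_block and gear_case between 5 and 20 N and contact force between the fingers and lap_handle above 1 N), for 0.05 s.
6. the block, held by its handle, lies flat across both rails two thirds of the way, pressed with 5 to 20 N (y of lap_block in the frame of gear_case between 0.018 and 0.036 m and x of lap_block in the frame of gear_case between -0.03 and 0.03 m and angle between the y axis of lap_block and the x axis of gear_case, either way round below 0.2 rad and angle between lap_block's own z axis and vertical below 0.07 rad and contact force between lap_block and gear_case between 5 and 20 N and contact force between the fingers and lap_handle above 1 N), for 0.05 s.
7. the block, held by its handle, lies flat across both rails at the far end, pressed with 5 to 20 N (y of lap_block in the frame of gear_case between 0.05 and 0.1 m and x of lap_block in the frame of gear_case between -0.03 and 0.03 m and angle between the y axis of lap_block and the x axis of gear_case, either way round below 0.2 rad and angle between lap_block's own z axis and vertical below 0.07 rad and contact force between lap_block and gear_case between 5 and 20 N and contact force between the fingers and lap_handle above 1 N), for 0.05 s.
At the end, for the whole second after the job is handed in: The cover lies flat on the mat, centre within 30 mm of the mat's and lengthwise within 0.2 rad; the block stands upright on its sole on the bench, clear of the gear case; all at rest and released (all of step 1 and height (world z) of lap_block between -0.006 and 0.006 m and angle between lap_block's own z axis and vertical below 0.07 rad and linear speed of lap_block below 0.02 m/s and contact force between lap_block and gear_case below 0.1 N and contact force between lap_block and anything else above 1 N); the robot touches nothing.
It fails at once if the block is pressed on the gear case with more than 30 N (contact force between lap_block and gear_case above 30 N).
It fails at once if the block is lifted off the joint face in mid stroke, or skims it without touching (y of lap_block in the frame of gear_case between -0.04 and 0.04 m and x of lap_block in the frame of gear_case between -0.05 and 0.05 m and z of lap_block in the frame of gear_case between 0.03 and 0.06 m and contact force between lap_block and gear_case below 0.2 N).
It fails at once if the jar or the bottle is moved by more than 30 mm (distance of any of jar, bottle from where it was at the start of the episode above 0.03 m).
It also fails if it takes over 72 s, if anything falls off the work surface, if the arm or the gripper's body presses on something with over 40 N, if the wrist force passes 120 N, or if a joint passes its speed limit or range.

ROBOT

A 6-joint arm with a two-finger parallel gripper is mounted at the origin on a cart in front of the work surface, level with it; the furniture and walls round the work are solid. World frame = base frame: x ahead of the robot, y to its left, z up, the work surface at z = 0. Lengths are in mm, angles in rad, forces in N, time in s.
With the tool pointing down it reaches from about 350 to 875 mm from the base axis. Payload 4.2 kg.
Tool frame: the origin (TCP) lies at the very end of the fingers, on their centre line; the grasp point (between the pads) lies 19 mm behind it; z points along the fingers, y is the direction in which the jaws open and shut (so a half turn about z gives the same grasp; the last joint's range is limited). The gripper opens to 87 mm and grips with 3 to 60 N. Pads are 19 mm wide; open, the fingers measure 117 mm over their backs; the gripper's body (75 mm by 190 mm) begins 51 mm behind the grasp point.
Start: joints at [-1.036, 0.385, 0.008, 0, -1.194, -0.259], TCP at [170.214, -601.354, 222.55] pointing down, gripper open.
Joint ranges: [-3.14, 3.14], [-1.21, 2.06], [-1.07, 1.41], [-3.16, 2.05], [-2.99, -0.16], [-3.1, 3.1]. Speed limits (rad/s): [2.79, 2.79, 3.14, 3.14, 3.14, 3.14].

INTERFACE

Orientations are given as a unit quaternion [x, y, z, w].
In Python, from plant import r gives the robot as it stands.
- The arm moves only by the shell command python3 -m jog 'ROWS' [FORCE]. ROWS is JSON, a list that holds one entry, the list of rows, each a list of 7 numbers: the gripper's target within -1 to 1 (fully open at 1, half-way at 0, shut at -1), then the shift along the tool's x, y, z in units of 50 mm (1.0 is 50 mm), then the turn, a rotation vector about the tool's x, y, z in units of 8 degrees (1.0 is 8 degrees). A call has 1 to 20 rows; each row shifts and turns the commanded pose from where the row before left it, along the tool's axes as they then stand; what a row does not reach is not made up. A row lasts 1/8 s, in which the tool goes at most 62.5 mm and 10.7 degrees, less where a joint would pass 70% of its speed; a pose out of reach is approached as far as the arm can. A call is refused whole if a number of a shift passes 1 or a number of a turn 1, either way. A call with a gripper value outside its range is refused whole. The fingers move at their own pace and stop on an object; FORCE is the grip in N (left out, the last holds). Time passes only in rows, so rows that do not move let the fingers close. It gives the time, the measured TCP pose, the force and the opening at its end, in the units of the state.
- r.observe(): the state, without advancing time (a new reading comes with each control period).
- r.grab_frame(name): name is "scene" or "top"; returns the picture (480x640x3 uint8, red, green, blue); there is no depth.
- r.camera_model(name): a dict with "fx", "fy", "cx", "cy" (pixels), "D" ([k1, k2, p1, p2, k3] as OpenCV has them; the pictures are not rectified), "R" (3x3) and "t" (3): a world point X has camera coordinates R X + t. Camera axes: x right, y down, z forward; pixel columns grow to the right and rows downward; lengths in mm; the calibration is good to about 2 mm. A picture is of the moment at which its call begins. camera_model takes no time and is no camera call.
- r.sign_off(): hands the job in, once; it reports no verdict.
Trained networks look in the newest picture that a camera, given by its name, has taken for a name from the list of things; names that differ only in an ending like _2 or _b are one class to them, and where a whole thing is asked for, a point or a joint stands for the part that bears it (a point fixed in the world has none). Each returns a list of dicts, best first, with "score" (0 to 1); they miss things now and then, are a little off and sometimes report something else, mostly with a low value. They report only what shows in the picture. A call takes as long as a camera call.
- r.spot_in(camera, target): "centre" ([column, row] in pixels, amid what is visible of it).
The state is a dict: "t": time; "joint_positions": joint angles; "dq": joint speeds; "joint_torque": joint torques, N m; "ee_pos": TCP position; "tool_rot": TCP orientation; "contact_force": force on the tool from outside, world axes, zero at the start; "torque": the same for the moment, N m; "grip_width": opening from 0.0 (shut) to 1.0 (fully open).
Only numpy, scipy, OpenCV 4.12 (cv2) and the standard library are available. Lean on these libraries where they do the work, as an engineer would, in place of code of your own. Each camera call takes 0.05 s, during which the arm holds its last target. There are 200 camera calls.

## Working session

There is one attempt and no reset: what is moved stays moved. The work goes in short steps, Python scripts to look and compute and a shell command to move; the robot and the scene stay as the last step left them, time stands still between calls to the robot, and variables do not carry over. Pictures are saved under pics/ and viewed, about 8 in all and at most 12, crops included, and the job is handed in when it is done.

```bash
mkdir -p pics; ls; cat > h.py <<'E'
import numpy as np, cv2
from plant import r
def cam(n):
    c=r.camera_model(n); K=np.array([[c['fx'],0,c['cx']],[0,c['fy'],c['cy']],[0,0,1.]])
    return K,np.array(c['D'],float),np.array(c['R'],float),np.array(c['t'],float)
def back(n,px,z):
    K,D,R,t=cam(n); p=cv2.undistortPoints(np.array(px,float).reshape(-1,1,2),K,D).reshape(-1,2)
    d=np.c_[p,np.ones(len(p))]@R; o=-R.T@t
    return o+d*((z-o[2])/d[:,2])[:,None]
def proj(n,X):
    K,D,R,t=cam(n); return cv2.projectPoints(np.array(X,float).reshape(-1,1,3),cv2.Rodrigues(R)[0],t,K,D)[0].reshape(-1,2)
def save(n,f):
    im=r.grab_frame(n); cv2.imwrite('pics/'+f+'.png',im[:,:,::-1]); return im
E
python3 - <<'E'
from h import *
o=r.observe(); print(o)
for n in('top','scene'):
    save(n,n+'1'); K,D,R,t=cam(n); print(n,K[0,0],D,'cam at',(-R.T@t).round(),R.round(2).tolist())
    for k in('gear_case','cover','mat','hood','lap_block','jar','bottle'):
        print(k,[(np.round(d['centre']),round(d['score'],2)) for d in r.spot_in(n,k)][:2])
E
```

```text
pics
{'t': 0.0, 'joint_positions': array([-1.03639074e+00,  3.85553903e-01,  6.62599845e-03, -5.09859216e-04,
       -1.19397548e+00, -2.58579897e-01]), 'dq': array([ 0.00065395, -0.00040645,  0.00054693, -0.00063463,  0.00153697,
       -0.00115468]), 'joint_torque': array([ 4.46247586e-04, -3.90666533e+01,  1.87405783e+01,  4.21983764e+00,
        1.10272248e-02, -1.84181831e-04]), 'ee_pos': array([ 170.06034579, -600.79717417,  221.45964806]), 'tool_rot': array([-1.37382836e-01,  9.90517436e-01,  1.06330155e-03, -1.88294834e-04]), 'contact_force': array([-0.24319556, -0.04502341, -0.20231151]), 'torque': array([ 0.040835  ,  0.00254669, -0.03170679]), 'grip_width': 0.9994373525892718}
top 583.2023944786763 [0.01986538 0.         0.         0.         0.        ] cam at [ 464.   -2. 1312.] [[-0.03, -1.0, 0.0], [-1.0, 0.03, -0.08], [0.08, -0.0, -1.0]]
gear_case [(array([276., 310.]), 0.56)]
cover [(array([274., 277.]), 0.62)]
mat [(array([180., 236.]), 0.91)]
hood [(array([459., 352.]), 0.81)]
lap_block [(array([425., 328.]), 0.58)]
jar [(array([304., 188.]), 0.94)]
bottle [(array([264., 148.]), 0.79)]
scene 497.6854233303145 [-0.1145446  0.         0.         0.         0.       ] cam at [ 169.  683. 1039.] [[-0.88, -0.47, -0.0], [-0.36, 0.68, -0.64], [0.3, -0.56, -0.77]]
gear_case [(array([318., 299.]), 0.94)]
cover [(array([315., 277.]), 0.61)]
mat [(array([231., 335.]), 0.65)]
hood [(array([440., 198.]), 0.83)]
lap_block [(array([411., 209.]), 0.76)]
jar [(array([260., 232.]), 0.59), (array([232., 335.]), 0.44)]
bottle [(array([216., 238.]), 0.61)]
```

View pics/top1.png

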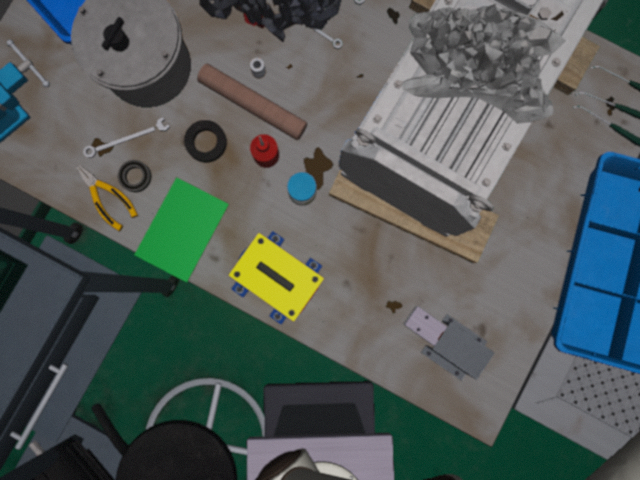

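View pics/scene1.png

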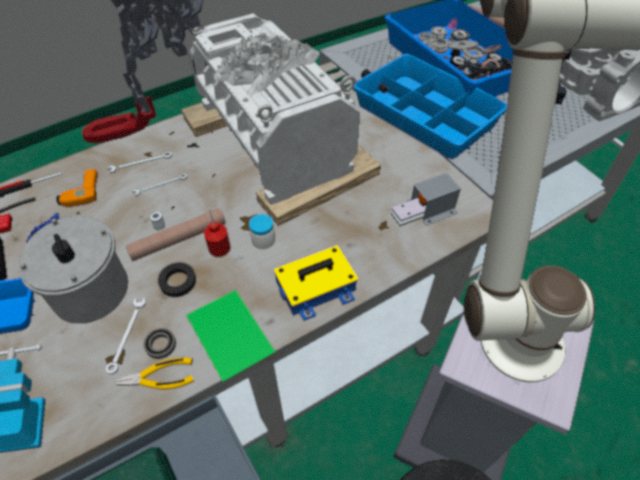

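```bash
cat >> h.py <<'E'
def rect(n,im,lo,hi,z,roi=None):
    """minAreaRect in world at height z of the biggest blob in an HSV range"""
    h=cv2.cvtColor(np.ascontiguousarray(im),cv2.COLOR_RGB2HSV); m=cv2.inRange(h,np.array(lo),np.array(hi))
    if roi: k=np.zeros_like(m); k[roi[1]:roi[3],roi[0]:roi[2]]=1; m=m*k
    cs=cv2.findContours(m,cv2.RETR_EXTERNAL,cv2.CHAIN_APPROX_NONE)[0]; c=max(cs,key=cv2.contourArea)
    w=back(n,c.reshape(-1,2),z)[:,:2].astype(np.float32); (cx,cy),(a,b),_=q=cv2.minAreaRect(w); p=cv2.boxPoints(q)
    e=[p[1]-p[0],p[2]-p[1]]; l=max(e,key=np.linalg.norm)
    return np.round([cx,cy,max(a,b),min(a,b),np.degrees(np.arctan2(l[1],l[0]))%180],1)
E
python3 - <<'E'
from h import *
for n in('top','scene'):
    im=cv2.imread(f'pics/{n}1.png')[:,:,::-1]
    print(n,'cover',rect(n,im,(22,120,100),(35,255,255),51),'mat',rect(n,im,(45,150,100),(70,255,255),4))
    hs=cv2.cvtColor(np.ascontiguousarray(im),cv2.COLOR_RGB2HSV)
    for p in ([(425,325),(455,340),(350,250)] if n=='top' else [(405,212),(440,190)]): print(p,hs[p[1],p[0]])
im=cv2.imread('pics/top1.png')
cv2.imwrite('pics/topc.png',np.hstack([cv2.resize(im[290:390,390:510],None,fx=3.3,fy=3.3,interpolation=cv2.INTER_CUBIC),cv2.resize(im[220:320+0,220:340],None,fx=3.3,fy=3.3,interpolation=cv2.INTER_CUBIC)]))
E
```

```text
top cover [502.7  84.3 175.2 114.7  53.3] mat [616.3 298.1 198.2 134.2 151. ]
(425, 325) [140  26 149]
(455, 340) [111  18  99]
(350, 250) [  5  26 120]
scene cover [502.1  83.6 176.  116.7  53.2] mat [616.  296.5 198.6 131.7 150.9]
(405, 212) [132  23 204]
(440, 190) [100  22 140]
```

View pics/topc.png

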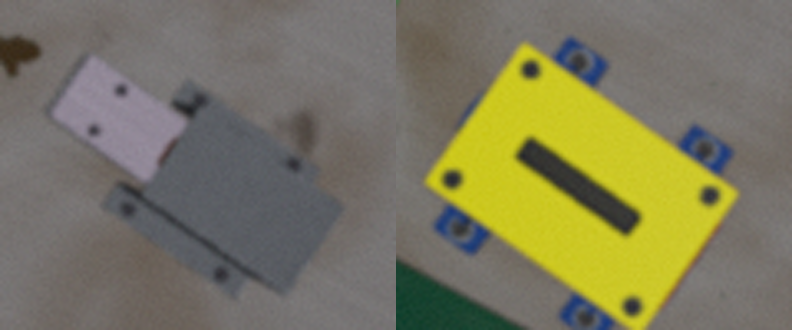

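```bash
cat >> h.py <<'E'
def yaw(q):
    from scipy.spatial.transform import Rotation as Ro
    M=Ro.from_quat(q).as_matrix(); return np.degrees(np.arctan2(M[1,1],M[0,1])),M
def plan(x,y,z,jaw):
    """shift (tool axes, 50 mm units) and z-turn (8 deg units) from the measured pose, also residual tilt fix"""
    from scipy.spatial.transform import Rotation as Ro
    o=r.observe(); a,M=yaw(o['tool_rot']); s=M.T@(np.array([x,y,z])-o['ee_pos'])/50
    d=(jaw-a+180)%360-180
    print('t',round(o['t'],2),'pos',o['ee_pos'].round(1),'jaw',round(a,1),'z-axis',M[:,2].round(3),'F',o['contact_force'].round(1),'w',round(o['grip_width'],3))
    print('shift',s.round(3),'turn z',round(-d/8,2))
E
python3 - <<'E'
from h import *
c=lambda *p:[(390+a/3.3,290+b/3.3) for a,b in p]
print('nose',back('top',c((88,55),(50,112),(190,118),(150,182)),30).round(1)[:,:2])
print('roof',back('top',c((200,85),(345,207),(283,295),(140,190)),83).round(1)[:,:2])
print('jar',back('top',[(302,188)],72).round(),'bottle',back('top',[(264,148)],120).round())
ft=c((184,100),(315,170),(125,190),(240,290)); print('feet',back('top',ft,2).round(1)[:,:2])
plan(502.5,84,170,143.3)
E
```

```text
nose [[ 428.6 -220.6]
 [ 391.9 -193.9]
 [ 385.4 -286. ]
 [ 344.4 -257.7]]
roof [[ 409.2 -281.6]
 [ 330.5 -368.9]
 [ 277.1 -327.1]
 [ 344.5 -240.6]]
jar [[690.  22.  72.]] bottle [[768.  98. 120.]]
feet [[ 395.8 -288.7]
 [ 346.8 -374.4]
 [ 336.9 -246.2]
 [ 268.8 -320. ]]
t 0.8 pos [ 170.2 -601.3  222.6] jaw 105.8 z-axis [-0. -0. -1.] F [-0.6 -0.4  0.6] w 0.999
shift [-10.128  11.379   1.051] turn z -4.69
```

```bash
python3 -m jog '[[[1,-0.675,0.7586,0,0,0,0],[1,-0.675,0.7586,0,0,0,0],[1,-0.675,0.7586,0,0,0,0],[1,-0.675,0.7586,0,0,0,0],[1,-0.675,0.7586,0,0,0,0],[1,-0.675,0.7586,0,0,0,0],[1,-0.675,0.7586,0,0,0,0],[1,-0.675,0.7586,0,0,0,0],[1,-0.675,0.7586,0,0,0,0],[1,-0.675,0.7586,0,0,0,0],[1,-0.675,0.7586,0,0,0,0],[1,-0.675,0.7586,0,0,0,0],[1,-0.675,0.7586,0,0,0,0],[1,-0.675,0.7586,0,0,0,0],[1,-0.675,0.7586,0,0,0,0],[1,0,0,0,0,0,-0.94],[1,0,0,0,0,0,-0.94],[1,0,0,0.3,0,0,-0.94],[1,0,0,0.3,0,0,-0.94],[1,0,0,0.3,0,0,-0.94]]]' 30
python3 - <<'E'
from h import *
plan(502.5,84,58,143.3)
im=save('top','top2')
E
```

```text
t: 3.3
ee_pos: [502.5, 84.0, 177.3]
tool_rot: [-0.451, 0.892, -0.0, 0.0]
contact_force: [-0.2, -0.3, 0.1]
grip_width: 0.998
t 3.3 pos [502.5  84.  177.3] jaw 143.7 z-axis [ 0.001  0.    -1.   ] F [-0.2 -0.3  0.1] w 0.998
shift [1.000e-03 0.000e+00 2.386e+00] turn z 0.04
```

```bash
python3 -m jog '[[[0.2,0,0,0.6,0,0,0.04],[0,0,0,0.6,0,0,0],[0,0,0,0.6,0,0,0],[0,0,0,0.4,0,0,0],[-0.3,0,0,0.18,0,0,0],[-1,0,0,0,0,0,0],[-1,0,0,0,0,0,0],[-1,0,0,0,0,0,0],[-1,0,0,0,0,0,0],[-1,0,0,0,0,0,0],[-1,0,0,0,0,0,0],[-1,0,0,0,0,0,0]]]' 30
python3 -m jog '[[[-1,0,0,0,0,0,0],[-1,0,0,-0.1,0,0,0],[-1,0,0,-0.2,0,0,0],[-1,0,0,-0.4,0,0,0],[-1,0,0,-0.5,0,0,0],[-1,0,0,-0.5,0,0,0],[-1,0,0,-0.3,0,0,0]]]'
python3 - <<'E'
from h import *
a=143.4+97.7
plan(616.2,297.3,30,a)
E
```

```text
t: 4.85
ee_pos: [503.1, 84.2, 59.5]
tool_rot: [-0.447, 0.895, -0.0, 0.001]
contact_force: [-0.7, -0.1, 5.3]
grip_width: 0.203
t: 5.72
ee_pos: [502.4, 84.0, 159.8]
tool_rot: [-0.447, 0.895, 0.0, 0.001]
contact_force: [-0.4, 0.7, -3.7]
grip_width: 0.204
t 5.72 pos [502.4  84.  159.8] jaw 143.1 z-axis [ 0.001  0.001 -1.   ] F [-0.4  0.7 -3.7] w 0.204
shift [-4.775  0.745  2.6  ] turn z -12.25
```

```bash
python3 -m jog '[[[-1,-0.4,0.062,0,0,0,0],[-1,-0.8,0.124,0,0,0,0],[-1,-0.8,0.124,0,0,0,0],[-1,-0.8,0.124,0,0,0,0],[-1,-0.8,0.124,0,0,0,0],[-1,-0.775,0.124,0,0,0,0],[-1,-0.4,0.062,0,0,0,-0.94],[-1,0,0,0,0,0,-0.94],[-1,0,0,0,0,0,-0.94],[-1,0,0,0,0,0,-0.94],[-1,0,0,0,0,0,-0.94],[-1,0,0,0,0,0,-0.94],[-1,0,0,0,0,0,-0.94],[-1,0,0,0,0,0,-0.94],[-1,0,0,0.2,0,0,-0.94],[-1,0,0,0.3,0,0,-0.94],[-1,0,0,0.3,0,0,-0.94],[-1,0,0,0.3,0,0,-0.94],[-1,0,0,0.3,0,0,-0.94],[-1,0,0,0.3,0,0,0]]]'
python3 - <<'E'
from h import *
plan(616.2,297.3,25,241)
save('scene','scene3')
E
```

```text
t: 8.22
ee_pos: [615.5, 297.6, 71.1]
tool_rot: [0.968, -0.252, -0.001, 0.001]
contact_force: [0.5, -1.2, -3.9]
grip_width: 0.203
t 8.22 pos [615.5 297.6  71.1] jaw -119.2 z-axis [-0.002 -0.001 -1.   ] F [ 0.5 -1.2 -3.9] w 0.203
shift [ 0.016 -0.003  0.922] turn z -0.03
```

```bash
python3 -m jog '[[[-1,0.016,0,0.3,0,0,0],[-1,0,0,0.3,0,0,0],[-1,0,0,0.2,0,0,0],[-1,0,0,0.08,0,0,0],[-1,0,0,0.04,0,0,0],[-1,0,0,0,0,0,0],[-0.3,0,0,0,0,0,0],[0,0,0,0,0,0,0],[0,0,0,0,0,0,0],[0.3,0,0,-0.3,0,0,0],[1,0,0,-0.8,0,0,0],[1,0,0,-1,0,0,0],[1,0,0,-1,0,0,0]]]'
python3 - <<'E'
from h import *
im=save('scene','scene4'); print('cover on mat',rect('scene',im,(22,120,100),(35,255,255),16))
im=save('top','top4'); 
print('top',rect('top',im,(22,120,100),(35,255,255),16))
h=cv2.cvtColor(im,cv2.COLOR_RGB2HSV).astype(int); 
a=cv2.resize(im[290:390,390:510],None,fx=4,fy=4,interpolation=cv2.INTER_CUBIC); b=cv2.resize(im[220:320,220:340],None,fx=3.3,fy=4,interpolation=cv2.INTER_CUBIC)
s=cv2.imread('pics/scene4.png')[150:350,200:480]
# enhance contrast of the block crop
cv2.imwrite('pics/v4.png',np.hstack([cv2.convertScaleAbs(a[:,:,::-1],alpha=1.5,beta=-40),cv2.resize(s,(320,400))]))
plan(400,-200,100,0)
E
```

```text
t: 9.9
ee_pos: [616.9, 296.7, 185.5]
tool_rot: [0.968, -0.252, 0.001, -0.0]
contact_force: [0.6, -0.2, -0.2]
grip_width: 0.866
cover on mat [617.3 294.8 176.6 114.3 150.9]
top [616.8 296.9 173.6 114.  150.9]
t 10.0 pos [620.4 298.6 192.2] jaw -119.1 z-axis [ 0.014  0.008 -1.   ] F [0.1 0.6 1. ] w 0.947
shift [ 0.98  10.881  1.703] turn z -14.89
```

View pics/v4.png

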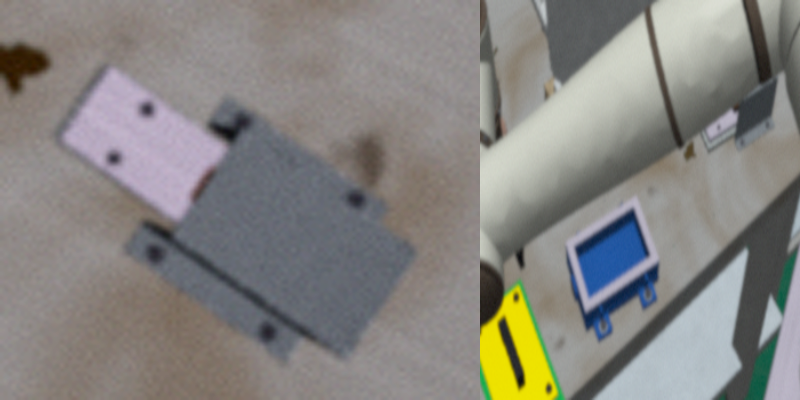

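```bash
python3 - <<'E'
from h import *
import glob
for f,n,roi in(('top1','top',(400,300,450,350)),('top2','top',(400,300,450,350)),('top4','top',(400,300,450,350)),('scene1','scene',(385,185,430,230))):
    im=cv2.imread(f'pics/{f}.png')[:,:,::-1]; im=cv2.GaussianBlur(np.ascontiguousarray(im),(3,3),0)
    for v in (100,120,):
        print(f,v,rect(n,im,(120,14,v),(165,80,255),30,roi))
# hood roof axis: project model
n='top'
def corners(p,yw,pts): 
    c,s=np.cos(np.radians(yw)),np.sin(np.radians(yw)); X=np.array([c,s]);Y=np.array([-s,c])
    return [(*(p+a*X+b*Y),z) for a,b,z in pts]
im=cv2.imread('pics/top1.png')
for yw,p in((-36.0,(351.5,-265.)),):
    for pts in([(-25,85,30),(25,85,30),(25,15,30),(-25,15,30)],[(-33,15,83),(33,15,83),(33,-98,83),(-33,-98,83)]):
        q=proj(n,corners(np.array(p),yw,pts)); print(((q-[390,290])*4).round())
E
```

```text
top1 100 [ 386.7 -238.1   81.7   51.5   53.2]
top1 120 [ 387.6 -238.2   78.2   50.3   53.7]
top2 100 [ 386.7 -238.3   82.5   51.6   53. ]
top2 120 [ 387.8 -238.4   77.2   49.7   53.1]
top4 100 [ 387.1 -238.2   82.6   51.2   53.4]
top4 120 [ 387.3 -238.    79.4   51.1   53.7]
scene1 100 [ 383.7 -241.1   88.9   53.5   57.5]
scene1 120 [ 384.3 -240.2   86.7   53.2   57.2]
[[ 39. 156.]
 [ 90.  80.]
 [197. 153.]
 [146. 230.]]
[[157. 252.]
 [227. 146.]
 [409. 270.]
 [340. 377.]]
```

```bash
python3 - <<'E'
from h import *
print(back('top',[(330,190),(435,240),(478,258)],40).round())
plan(400.2,-221,190,143.4)
E
```

```text
[[ 690.  -39.   40.]
 [ 573. -265.   40.]
 [ 531. -357.   40.]]
t 10.0 pos [620.4 298.6 192.2] jaw -119.1 z-axis [ 0.014  0.008 -1.   ] F [0.1 0.6 1. ] w 0.947
shift [ 1.204 11.222 -0.1  ] turn z 12.19
```

```bash
python3 -m jog '[[[1,0.04,0.4,0,0,0,0],[1,0.1,0.9,0,0,0,0],[1,0.1,0.96,0,0,0,0],[1,0.1,0.96,0,0,0,0],[1,0.1,0.96,0,0,0,0],[1,0.1,0.96,0,0,0,0],[1,0.1,0.96,0,0,0,0],[1,0.1,0.96,0,0,0,0],[1,0.1,0.96,0,0,0,0],[1,0.1,0.96,0,0,0,0],[1,0.1,0.96,0,0,0,0],[1,0.1,0.9,0,0,0,0],[1,0.05,0.4,0,0,0,0],[1,0,0,0,0,0,0.94],[1,0,0,0,0,0,0.94],[1,0,0,0,0,0,0.94],[1,0,0,0,0,0,0.94],[1,0,0,0,0,0,0.94],[1,0,0,0,0,0,0.94],[1,0,0,0,0,0,0.94]]]'
python3 -m jog '[[[1,0,0,0,0,0,0.94],[1,0,0,0,0,0,0.94],[1,0,0,0,0,0,0.94],[1,0,0,0,0,0,0.94],[1,0,0,0,0,0,0.94],[1,0,0,0,0,0,0.94],[1,0,0,0.5,0,0,0],[1,0,0,0.5,0,0,0],[1,0,0,0.2,0,0,0],[1,0,0,0,0,0,0]]]'
python3 - <<'E'
from h import *
plan(400.2,-221,7,143.4)
im=save('top','top5'); im2=save('scene','scene5')
a=cv2.resize(im[240:390,360:510],(400,400)); b=cv2.resize(im2[130:280,320:470],(400,400))
cv2.imwrite('pics/v5.png',np.hstack([a,b])[:,:,::-1])
E
```

```text
t: 12.5
ee_pos: [395.0, -223.1, 183.4]
tool_rot: [0.754, -0.656, 0.001, -0.0]
contact_force: [-0.3, -0.7, 0.7]
grip_width: 0.999
t: 13.75
ee_pos: [394.9, -223.0, 122.7]
tool_rot: [-0.447, 0.895, 0.0, -0.0]
contact_force: [-0.7, -0.4, -0.7]
grip_width: 0.999
t 13.75 pos [ 394.9 -223.   122.7] jaw 143.1 z-axis [-0. -0. -1.] F [-0.7 -0.4 -0.7] w 0.999
shift [-0.097 -0.06   2.314] turn z -0.04
```

View pics/v5.png

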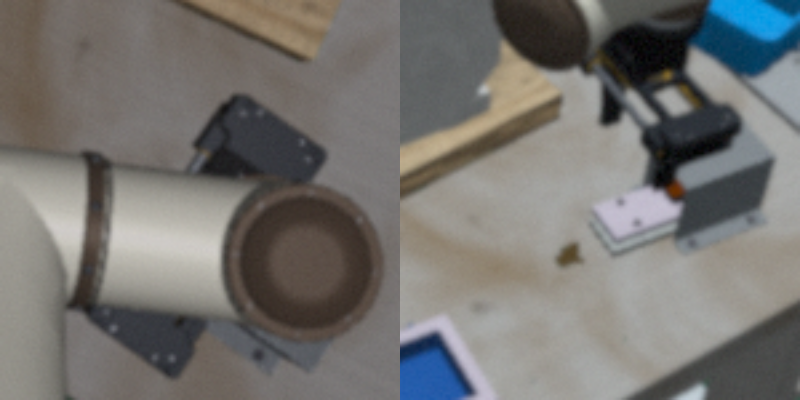

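```bash
python3 -m jog '[[[1,-0.135,-0.06,0,0,0,-0.04],[1,0,0,0.5,0,0,0],[1,0,0,0.6,0,0,0],[1,0,0,0.6,0,0,0],[1,0,0,0.4,0,0,0],[1,0,0,0.2,0,0,0],[0,0,0,0,0,0,0],[-1,0,0,0,0,0,0],[-1,0,0,0,0,0,0],[-1,0,0,0,0,0,0],[-1,0,0,0,0,0,0]]]' 20
python3 - <<'E'
from h import *
plan(401.4+.596*115,-219.4+.803*115,7,143.4)
E
```

```text
t: 15.22
ee_pos: [401.7, -219.5, 8.0]
tool_rot: [-0.449, 0.893, -0.0, 0.0]
contact_force: [0.2, 1.2, 2.0]
grip_width: 0.572
t 15.22 pos [ 401.7 -219.5    8. ] jaw 143.4 z-axis [ 0.001 -0.    -1.   ] F [0.2 1.2 2. ] w 0.572
shift [-2.298  0.006  0.02 ] turn z 0.0
```

```bash
python3 -m jog '[[[-1,-0.1,0,0,0,0,0],[-1,-0.2,0,0,0,0,0],[-1,-0.3,0,0,0,0,0],[-1,-0.3,0,0,0,0,0],[-1,-0.3,0,0,0,0,0],[-1,-0.3,0,0,0,0,0],[-1,-0.3,0,0,0,0,0],[-1,-0.3,0,0,0,0,0],[-1,-0.15,0,0,0,0,0],[-1,-0.1,0,0,0,0,0],[-1,0,0,0,0,0,0],[0.4,0,0,0,0,0,0],[1,0,0,0,0,0,0],[1,0,0,0,0,0,0],[1,0,0,0,0,0,0],[1,0,0,-0.5,0,0,0],[1,0,0,-0.8,0,0,0],[1,0,0,-0.8,0,0,0],[1,0,0,0,0,0,0]]]'
python3 - <<'E'
from h import *
# block origin was 68-ish ahead of grip: handle at -15 => 83 mm back along +tool x
plan(471,-126.4,110,143.4)
im=save('scene','scene6'); im2=save('top','top6')
a=cv2.resize(im2[200:350,320:470],(400,400)); b=cv2.resize(im[150:300,280:430],(400,400))
cv2.imwrite('pics/v6.png',np.hstack([a,b])[:,:,::-1])
for n in('scene','top'):print(r.spot_in(n,'lap_handle')[:2])
E
```

```text
t: 17.6
ee_pos: [473.8, -125.1, 115.7]
tool_rot: [-0.45, 0.893, -0.002, 0.003]
contact_force: [0.6, 0.1, 0.2]
grip_width: 0.999
t 17.6 pos [ 473.8 -125.1  115.7] jaw 143.4 z-axis [ 0.008  0.    -1.   ] F [0.6 0.1 0.2] w 0.999
shift [0.055 0.029 0.114] turn z 0.0
[{'centre': [392.7, 213.0], 'score': 0.56}, {'centre': [314.0, 281.4], 'score': 0.33}]
[{'centre': [414.6, 317.4], 'score': 0.61}]
```

View pics/v6.png

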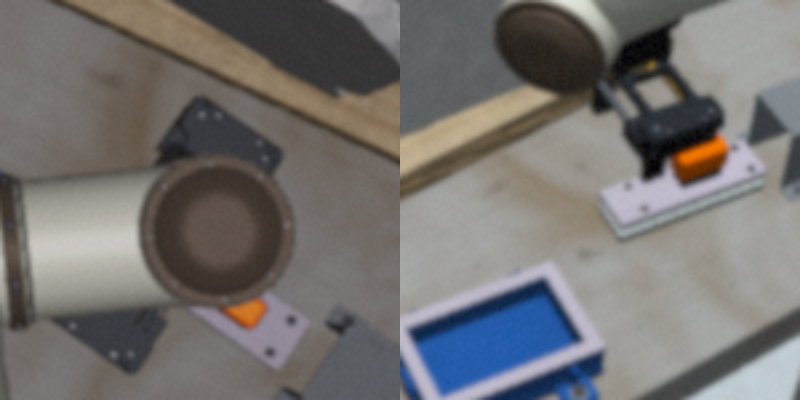

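```bash
python3 -m jog '[[[1,0.4,0,0,0,0,0],[1,0.8,0,0,0,0,0],[1,0.44,0,0,0,0,0],[1,0,0,0,0,0,0],[1,0,0,0,0,0,0]]]'
python3 - <<'E'
from h import *
for f in('scene6',):
    im=cv2.imread(f'pics/{f}.png')[:,:,::-1]
    print('handle all @57',rect('scene',im,(3,150,100),(18,255,255),57,(340,180,430,260)), '@72',rect('scene',im,(3,150,190),(18,255,255),72,(340,180,430,260)))
im=save('scene','scene7')
print('pink far end',rect('scene',im,(120,14,120),(165,80,255),30,(340,180,430,260)))
h=cv2.cvtColor(im,cv2.COLOR_RGB2HSV)
# predicted handle position and outline check in scene6
o=np.array([361.2,-273.5])+115*np.array([.596,.803]); c,s=.596,.803; Y=np.array([c,s]);X=np.array([s,-c])
im=cv2.imread('pics/scene6.png')
for z,col,L in((72,(0,255,0),[(-13,-43),(13,-43),(13,13),(-13,13)]),(30,(255,0,0),[(-25,-85),(25,-85),(25,85),(-25,85)])):
    q=proj('scene',[(*(o+a*X+b*Y),z) for a,b in L]); cv2.polylines(im,[np.int32((q*8).round())],True,col,1,cv2.LINE_AA,3)
cv2.imwrite('pics/v7.png',cv2.resize(im[170:270,330:450],(720,600),interpolation=cv2.INTER_CUBIC))
plan(*(o-15*Y),40,143.4)
E
```

```text
t: 18.42
ee_pos: [422.4, -191.0, 112.2]
tool_rot: [-0.449, 0.893, 0.0, -0.0]
contact_force: [-0.4, -0.2, -0.3]
grip_width: 1.001
handle all @57 [ 418.1 -196.6   62.3   31.6   56.3] @72 [ 414.7 -189.5   51.3   17.1   60.5]
pink far end [ 426.4 -180.9  171.1   51.2   52.7]
t 18.48 pos [ 422.6 -190.8  112.3] jaw 143.4 z-axis [-0.  0. -1.] F [1.6 0.2 0.3] w 0.997
shift [0.06  0.    1.446] turn z 0.0
```

View pics/v7.png

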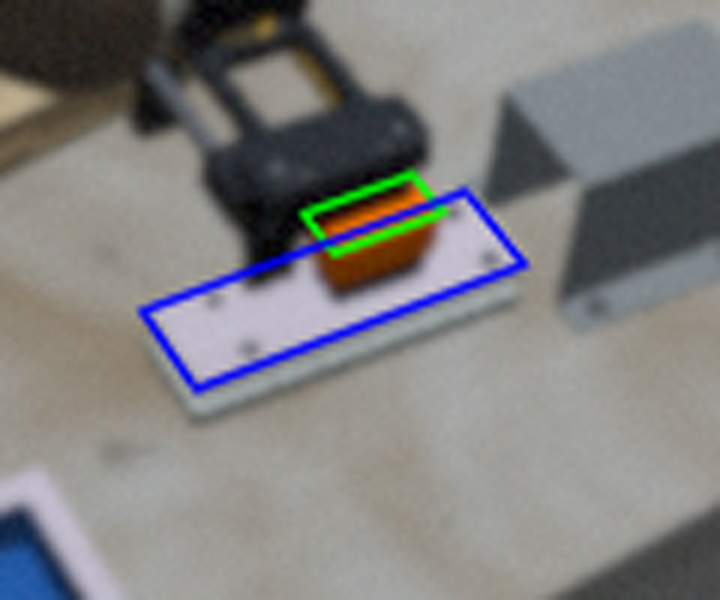

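```bash
python3 -m jog '[[[1,0.06,0,0.3,0,0,0],[0.3,0,0,0.5,0,0,0],[0,0,0,0.4,0,0,0],[0,0,0,0.2,0,0,0],[0,0,0,0.06,0,0,0],[-1,0,0,0,0,0,0],[-1,0,0,0,0,0,0],[-1,0,0,0,0,0,0],[-1,0,0,0,0,0,0],[-1,0,0,0,0,0,0],[-1,0,0,0,0,0,0]]]' 45
python3 -m jog '[[[-1,0,0,-0.1,0,0,0],[-1,0,0,-0.3,0,0,0],[-1,0,0,-0.5,0,0,0],[-1,0,0,-0.5,0,0,0],[-1,0,0,-0.5,0,0,0],[-1,0,0,-0.1,0,0,0],[-1,0,0,0,0,0,0],[-1,0,0,0,0,0,0]]]'
python3 - <<'E'
from h import *
Y=np.array([.598,.802]);X=np.array([.802,-.598]); c=np.array([502.5,84])
for sgn in(1,-1): # block y along sgn*case x: block jaw turns -+90
    p=c-65*Y; print(sgn); plan(*p,110,143.3-90*sgn)
im=save('scene','scene8'); cv2.imwrite('pics/v8.png',cv2.resize(im[120:320,260:460],(600,600))[:,:,::-1])
E
```

```text
t: 19.85
ee_pos: [420.9, -193.3, 39.7]
tool_rot: [-0.449, 0.893, -0.0, 0.0]
contact_force: [-1.0, 0.7, 2.5]
grip_width: 0.295
t: 20.85
ee_pos: [419.7, -193.1, 138.2]
tool_rot: [-0.449, 0.893, 0.001, -0.001]
contact_force: [-0.2, 0.9, -3.4]
grip_width: 0.293
1
t 20.85 pos [ 419.7 -193.1  138.2] jaw 143.4 z-axis [-0.003  0.001 -1.   ] F [-0.2  0.9 -3.4] w 0.293
shift [-4.136  1.978  0.565] turn z 11.26
-1
t 20.85 pos [ 419.7 -193.1  138.2] jaw 143.4 z-axis [-0.003  0.001 -1.   ] F [-0.2  0.9 -3.4] w 0.293
shift [-4.136  1.978  0.565] turn z -11.24
```

View pics/v8.png

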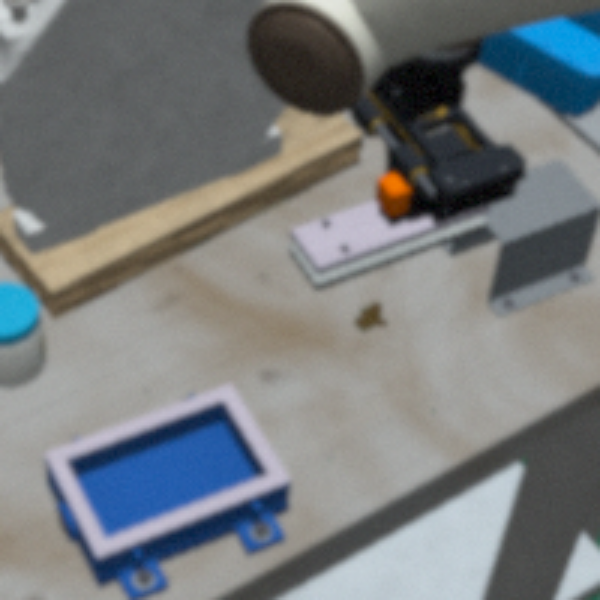

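```bash
python3 -m jog '[[[-1,-0.3,0.137,0,0,0,0],[-1,-0.6,0.27,0,0,0,0],[-1,-0.7,0.32,0,0,0,0],[-1,-0.7,0.32,0,0,0,0],[-1,-0.7,0.32,0,0,0,0],[-1,-0.6,0.27,0,0,0,0],[-1,-0.537,0.24,0,0,0,-0.46],[-1,0,0,0,0,0,-0.9],[-1,0,0,0,0,0,-0.9],[-1,0,0,0,0,0,-0.9],[-1,0,0,0,0,0,-0.9],[-1,0,0,0,0,0,-0.9],[-1,0,0,0,0,0,-0.9],[-1,0,0,0,0,0,-0.9],[-1,0,0,0,0,0,-0.9],[-1,0,0,0,0,0,-0.9],[-1,0,0,0.1,0,0,-0.9],[-1,0,0,0.2,0,0,-0.9],[-1,0,0,0.2,0,0,-0.9],[-1,0,0,0.2,0,0,0]]]'
python3 -m jog '[[[-1,0,0,0,0,0,0],[-1,0,0,0,0,0,0],[-1,0,0,0,0,0,0]]]'
python3 - <<'E'
from h import *
plan(467.6,28.9,80,233.4)
im=save('scene','scene9'); im2=save('top','top9')
print('case rail mask etc')
Y=np.array([.598,.802]);X=np.array([.802,-.598]); c=np.array([502.5,84])
for n,i in(('scene',im),('top',im2)):
    for L,z in(([(-55,-85),(55,-85),(55,85),(-55,85)],45),):
        q=proj(n,[(*(c+a*X+b*Y),z) for a,b in L]); cv2.polylines(i,[np.int32((q*8).round())],True,(255,0,0),1,cv2.LINE_AA,3)
a=cv2.resize(im2[190:340,220:370],(400,400)); b=cv2.resize(im[190:340,230:380],(400,400))
cv2.imwrite('pics/v9.png',np.hstack([a,b])[:,:,::-1])
E
```

```text
t: 23.4
ee_pos: [468.4, 28.6, 103.5]
tool_rot: [0.949, -0.314, -0.001, 0.0]
contact_force: [-0.2, -0.1, -4.1]
grip_width: 0.292
t: 23.78
ee_pos: [469.1, 28.8, 104.9]
tool_rot: [0.95, -0.314, 0.0, -0.0]
contact_force: [1.6, -0.5, -3.4]
grip_width: 0.295
t 23.77 pos [469.1  28.8 104.9] jaw -126.5 z-axis [ 0.001  0.    -1.   ] F [ 1.6 -0.5 -3.4] w 0.295
shift [-0.024  0.017  0.499] turn z 0.01
case rail mask etc
```

View pics/v9.png

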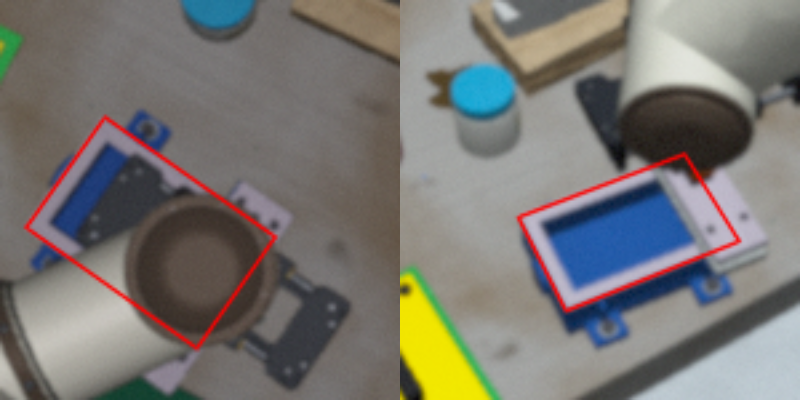

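```bash
python3 -m jog '[[[-1,0,0,0.1,0,0,0],[-1,0,0,0.12,0,0,0],[-1,0,0,0.1,0,0,0],[-1,0,0,0.06,0,0,0],[-1,0,0,0.03,0,0,0],[-1,0,0,0.03,0,0,0],[-1,0,0,0.03,0,0,0],[-1,0,0,0,0,0,0],[-1,0,0,0,0,0,0],[-1,0,0,0,0,0,0]]]'
python3 - <<'E'
from h import *
plan(467.6,28.9,80,233.4)
E
```

```text
t: 25.12
ee_pos: [468.5, 28.6, 81.6]
tool_rot: [0.95, -0.313, -0.0, 0.0]
contact_force: [-4.9, 0.0, 6.6]
grip_width: 0.299
t 25.12 pos [468.5  28.6  81.6] jaw -126.5 z-axis [-0. -0. -1.] F [-4.9  0.   6.6] w 0.299
shift [-0.019  0.006  0.032] turn z 0.01
```

```bash
python3 -m jog '[[[-1,0,-0.03,0,0,0,0],[-1,0,-0.05,0,0,0,0],[-1,0,-0.06,0,0,0,0],[-1,0,-0.06,0,0,0,0],[-1,0,-0.06,0,0,0,0],[-1,0,-0.06,0,0,0,0],[-1,0,-0.06,0,0,0,0]]]'
python3 -c "
from h import *
plan(467.6,28.9,80,233.4)"
```

```text
t: 26.0
ee_pos: [479.9, 43.2, 81.7]
tool_rot: [0.95, -0.313, -0.0, 0.001]
contact_force: [-3.2, -3.5, 6.4]
grip_width: 0.293
t 26.0 pos [479.9  43.2  81.7] jaw -126.5 z-axis [-0.001 -0.002 -1.   ] F [-3.2 -3.5  6.4] w 0.293
shift [-0.027  0.376  0.034] turn z 0.01
```

Force steady at about 10 N; continuing at the same speed.

```bash
python3 -m jog '[[[-1,0,-0.06,0,0,0,0],[-1,0,-0.06,0,0,0,0],[-1,0,-0.06,0,0,0,0],[-1,0,-0.06,0,0,0,0],[-1,0,-0.06,0,0,0,0],[-1,0,-0.06,0,0,0,0],[-1,0,-0.06,0,0,0,0],[-1,0,-0.06,0,0,0,0],[-1,0,-0.06,0,0,0,0],[-1,0,-0.06,0,0,0,0],[-1,0,-0.06,0,0,0,0],[-1,0,-0.06,0,0,0,0],[-1,0,-0.06,0,0,0,0],[-1,0,-0.06,0,0,0,0],[-1,0,-0.06,0,0,0,0],[-1,0,-0.06,0,0,0,0],[-1,0,-0.06,0,0,0,0]]]'
python3 -m jog '[[[-1,0,-0.06,0,0,0,0],[-1,0,-0.06,0,0,0,0],[-1,0,-0.06,0,0,0,0],[-1,0,-0.06,0,0,0,0],[-1,0,-0.06,0,0,0,0],[-1,0,-0.06,0,0,0,0],[-1,0,-0.06,0,0,0,0],[-1,0,-0.06,0,0,0,0],[-1,0,-0.06,0,0,0,0],[-1,0,-0.06,0,0,0,0],[-1,0,-0.06,0,0,0,0],[-1,0,-0.06,0,0,0,0],[-1,0,-0.06,0,0,0,0],[-1,0,-0.06,0,0,0,0],[-1,0,-0.06,0,0,0,0],[-1,0,-0.06,0,0,0,0],[-1,0,-0.06,0,0,0,0],[-1,0,-0.06,0,0,0,0],[-1,0,-0.04,0,0,0,0],[-1,0,0,0,0,0,0]]]'
python3 - <<'E'
from h import *
o=r.observe(); d=o['ee_pos'][:2]-[502.5,84]; print('case x,y',d@[.802,-.598],d@[.598,.802])
plan(467.6,28.9,80,233.4)
E
```

```text
t: 28.12
ee_pos: [510.2, 84.1, 81.7]
tool_rot: [0.95, -0.313, -0.0, 0.001]
contact_force: [-2.1, -3.5, 5.6]
grip_width: 0.295
t: 30.62
ee_pos: [543.8, 129.3, 81.8]
tool_rot: [0.95, -0.313, 0.0, 0.001]
contact_force: [-2.8, -3.7, 6.9]
grip_width: 0.294
case x,y 6.057555083442072 61.03756659395936
t 30.62 pos [543.8 129.3  81.8] jaw -126.5 z-axis [ 0.    -0.001 -1.   ] F [-2.8 -3.7  6.9] w 0.294
shift [-0.032  2.521  0.039] turn z 0.01
```

```bash
python3 -m jog '[[[-1,0,-0.05,0,0,0,0],[-1,0,-0.05,0,0,0,0],[-1,0,0,0,0,0,0],[-1,0,0,0,0,0,0],[-1,0,0,-0.1,0,0,0],[-1,0,0,-0.2,0,0,0],[-1,0,0,-0.4,0,0,0],[-1,0,0,-0.3,0,0,0],[-1,0,0,0,0,0,0],[-1,0,0,0,0,0,0]]]'
python3 - <<'E'
from h import *
plan(440,-120,41.5,233.4)
E
```

```text
t: 31.88
ee_pos: [546.1, 133.9, 130.4]
tool_rot: [0.95, -0.313, -0.001, 0.0]
contact_force: [-0.1, 0.2, -2.2]
grip_width: 0.292
t 31.88 pos [546.1 133.9 130.4] jaw -126.5 z-axis [-0.001 -0.    -1.   ] F [-0.1  0.2 -2.2] w 0.292
shift [1.32  5.343 1.781] turn z 0.01
```

```bash
python3 -m jog '[[[-1,0.1,0.4,0,0,0,0],[-1,0.18,0.7,0,0,0,0],[-1,0.18,0.75,0,0,0,0],[-1,0.18,0.75,0,0,0,0],[-1,0.18,0.75,0,0,0,0],[-1,0.18,0.75,0,0,0,0],[-1,0.18,0.7,0,0,0,0],[-1,0.14,0.543,0,0,0,0],[-1,0,0,0,0,0,0],[-1,0,0,0.3,0,0,0],[-1,0,0,0.5,0,0,0],[-1,0,0,0.5,0,0,0],[-1,0,0,0.3,0,0,0],[-1,0,0,0.1,0,0,0],[-1,0,0,0.06,0,0,0],[-1,0,0,0,0,0,0],[-1,0,0,0,0,0,0]]]'
python3 - <<'E'
from h import *
plan(440,-120,39.7,233.4)
im=save('scene','sA')
E
```

```text
t: 34.0
ee_pos: [441.2, -119.9, 43.6]
tool_rot: [0.95, -0.313, 0.001, -0.0]
contact_force: [-0.9, 0.4, -3.0]
grip_width: 0.296
t 34.0 pos [ 441.2 -119.9   43.6] jaw -126.5 z-axis [ 0.001  0.    -1.   ] F [-0.9  0.4 -3. ] w 0.296
shift [-0.018  0.015  0.078] turn z 0.01
```

```bash
python3 -m jog '[[[-1,0,0,0.03,0,0,0],[-1,0,0,0.02,0,0,0],[-1,0,0,0.015,0,0,0],[-1,0,0,0,0,0,0],[-1,0,0,0,0,0,0]]]'
```

```text
t: 34.67
ee_pos: [440.7, -120.0, 40.1]
tool_rot: [0.95, -0.313, 0.0, 0.0]
contact_force: [-1.3, -0.2, 1.2]
grip_width: 0.299
```

Touching the bench; release, rise and check.

```bash
python3 -m jog '[[[-0.3,0,0,0,0,0,0],[0.2,0,0,0,0,0,0],[0.3,0,0,0,0,0,0],[0.3,0,0,0,0,0,0],[0.3,0,0,-0.2,0,0,0],[0.3,0,0,-0.6,0,0,0],[0.3,0,0,-0.9,0,0,0],[1,0,0,-0.9,0,0,0],[1,0,0,-0.4,0,0,0],[1,0,0.5,0,0,0,0],[1,0,0.9,0,0,0,0],[1,0,0.9,0,0,0,0],[1,0,0.5,0,0,0,0],[1,0,0,0,0,0,0],[1,0,0,0,0,0,0]]]'
python3 - <<'E'
from h import *
im=save('scene','sB'); im2=save('top','tB')
for n,i in(('scene',im),('top',im2)): print(n,'cover',rect(n,i,(22,120,100),(35,255,255),16),'mat',rect(n,i,(45,150,100),(70,255,255),4))
for k in('jar','bottle'): print(k,[r.spot_in(n,k)[:1] for n in('scene','top')])
plan(440,-120,39.7,233.4)
cv2.imwrite('pics/vB.png',np.hstack([cv2.resize(im[100:400,160:480],(400,400)),cv2.resize(im2[130:370,130:450],(400,400))])[:,:,::-1])
E
```

```text
t: 36.55
ee_pos: [357.8, -232.3, 190.3]
tool_rot: [0.95, -0.313, 0.0, -0.0]
contact_force: [-0.4, 0.0, 0.8]
grip_width: 1.004
scene cover [616.6 295.1 174.9 114.4 150.9] mat [620.6 293.8 187.3 131.1 150.9]
top cover [616.8 296.9 173.6 113.8 150.9] mat [616.2 297.9 198.4 134.1 150.9]
jar [[{'centre': [260.6, 230.7], 'score': 0.73}], [{'centre': [301.5, 189.8], 'score': 0.87}]]
bottle [[{'centre': [213.7, 241.2], 'score': 0.86}], [{'centre': [267.1, 149.7], 'score': 0.68}]]
t 36.85 pos [ 357.8 -232.1  189.7] jaw -126.5 z-axis [-0.  0. -1.] F [0.1 0.1 0.3] w 1.001
shift [-0.008 -2.78   3.001] turn z 0.02
```

View pics/vB.png

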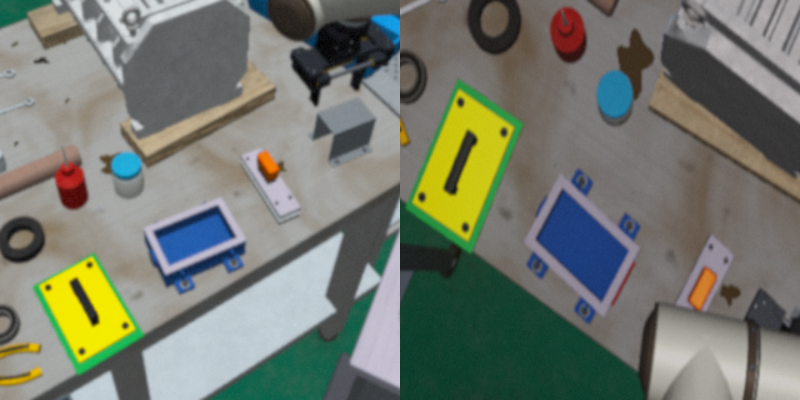

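```bash
python3 -c "
from h import *
print(r.sign_off())"
```

```text
the job is handed in; nothing more can be done
None
```

The whole job was carried out in order and handed in after about 37 s of the 72 s allowed. No verdict is reported on sign-off.

- **Cover:** it was lifted off and laid on the mat. The last pictures put its centre 1 to 4 mm from the mat's, depending on the camera, with no measurable difference in angle.
- **Drawing out the block:** it was pulled about 115 mm by the nose, set down on the bench and let go. It was then taken again by the orange handle with a 45 N grip.
- **Stroke:** the block went in one unbroken push at about 24 mm/s. It started at the red end, where a later picture confirmed the red plate. It ran from about y = -65 mm to about y = +66 mm in the case's frame. The net press, after taking off the weight held, was about 9 to 10.5 N at each of the four readings taken. That puts the sole about half way in.
- **Finish:** the block stands on its sole on the open bench, released and clear of the gear case. The gripper is about 190 mm up and touches nothing. The jar and bottle show within 1 to 4 pixels of their starting positions, which is within what the detector can resolve.

No check failed. One reading disagreed slightly: the scene camera saw the mat 4 mm off and a little short, because the cover hides part of it. The top camera agreed with the first measurement.

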